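Open the spring-loaded sample canister

TASK

Unscrew the tall grey cap from the sample canister bolted to the table, turning it anticlockwise and following it up without forcing it; keep hold of it as it comes free, because a spring pushes it off. Then set the cap down gently, upright as it was, on the floor of the empty white tray and let go. Leave the other things on the table where they are.

Things in the scene. Friction and masses are not known exactly. Their poses are not given: they have to be found in the camera images.
- cap_mid (a point): centre (half-way up, on the axis) of the screw cap: a ribbed round grey plastic cap, 56 mm in diameter and 49 mm tall, about 90 g, z up along its axis. Grip it across its diameter near the top, at any yaw, with about 30 N. Pull and push only lightly: more than about 20 N of pull or of sideways load on the thread or ledge damages them.
- canister: sample canister of bare aluminium, fixed to the table: foot plate 130 mm square and 10 mm thick, round body 92 mm in diameter up to the shoulder, 85 mm up; its neck, 39 mm thick and hidden in the cap, reaches 114 mm up. Origin at the centre of the foot's underside, z up. A spring-loaded white disc in the neck pushes the cap up all the time, with 5 N when it is screwed down and 2.5 N at the ledge.
- thread (a point): point on the neck's axis at the shoulder, 85 mm above the table. Right-handed thread: the cap rises 12 mm per anticlockwise turn (seen from above) and stays where it is left while threaded. After 0.8 to 1.1 turns the thread runs out and the spring steps the cap up by about 5 mm against a level safety ledge, the cap's middle then 44 mm above this point: not free yet.
- ledge (a point): point on the neck's axis at the ledge's underside. Turn on anticlockwise, level, with a light pull up (a few N): within 0.45 turn more, two pins in the cap meet two slots in the ledge, 34 degrees wide, unseen and differently placed each time. The pull then vanishes and the cap rises freely: stop turning at once (the slot's end is a hard stop) and lift straight; clear 8 mm higher.
- disc (a point): centre of the top of the spring-loaded white disc, 30 mm in diameter. It follows the cap up to 151 mm above the table, so lift the cap's underside above 157 mm before moving sideways.
- tray: empty white open tray, loose on the table: 160 mm (x) by 200 mm (y) outside, 30 mm high, walls and floor 4 mm thick; origin at the centre of its underside.
- sherd: bystander: flat brown potsherd, about 80 by 60 mm, 11 mm thick; origin at the underside. Leave it alone.
- jar: bystander: small closed jar, 52 mm in diameter, 70 mm tall; origin at the centre of its underside. Leave it alone.
- brush: bystander: brush lying on the table; origin at its underside. Leave it alone.
Not all that is in view belongs to the job. What is shaped like the part that bears cap_mid but purple is not meant.

How it is judged:
On the way:
1. the cap is unscrewed and held in the fingers clear above the canister (z of cap_mid in the frame of canister above 0.16 m and contact force between the fingers and cap above 0.5 N), for 0.2 s.
At the end, for the whole second after the job is handed in: The cap stands upright (within 0.1 rad), at rest and released, flat on the floor of the tray, its axis at least 25 mm inside the outer edges (x of cap_mid in the frame of tray between -0.055 and 0.055 m and y of cap_mid in the frame of tray between -0.075 and 0.075 m and z of cap_mid in the frame of tray below 0.032 m and angle between cap's own z axis and vertical below 0.1 rad and linear speed of cap below 0.02 m/s and contact force between the fingers and cap below 0.1 N); the robot touches nothing.
It fails at once if the cap is forced: more than 40 N between the cap and the canister (contact force between cap and canister above 40 N).
It fails at once if the cap comes free of the ledge, on the canister, while not held (z of cap_mid in the frame of canister above 0.136 m and horizontal distance between cap_mid and canister below 0.03 m and contact force between the fingers and cap below 0.1 N).
It fails at once if the cap is dropped or springs away: it moves faster than 0.6 m/s while not held (contact force between the fingers and cap below 0.1 N and linear speed of cap above 0.6 m/s).
It fails at once if a bystander is moved by more than 25 mm (distance of any of sherd, jar, brush from where it was at the start of the episode above 0.025 m).
It fails at once if the tray is shoved by more than 30 mm (distance of tray from where it was at the start of the episode above 0.03 m).
It also fails if it takes over 72 s, if anything falls off the work surface, if the arm or the gripper's body presses on something with over 40 N, if the wrist force passes 120 N, or if a joint passes its speed limit or range.

ROBOT

A 6-joint arm with a two-finger parallel gripper is mounted at the origin on the work surface. World frame = base frame: x ahead of the robot, y to its left, z up, the work surface at z = 0. Lengths are in m, angles in rad, forces in N, time in s.
With the tool pointing down it reaches from about 0.325 to 0.85 m from the base axis. Payload 15.5 kg.
Tool frame: the origin (TCP) lies midway between the tips of the shut fingers; the grasp point (between the pads) lies 19 mm behind it; z points along the fingers, y is the line along which they close (so a half turn about z gives the same grasp; the last joint's range is limited). The gripper opens to 91 mm and grips with 3 to 60 N. Pads are 32 mm wide; open, the fingers measure 118 mm over their backs; the gripper's body (76 mm by 178 mm) begins 60 mm behind the grasp point.
Start: joints at [1.159, 0.494, 1.345, -0, 1.302, -0.096], TCP at [0.194, 0.594, 0.214] pointing down, gripper open.
Joint ranges: [-2.91, 2.91], [-0.82, 2.16], [0.22, 2.67], [-1.22, 4.37], [0.12, 2.79], [-3.08, 3.08]. Speed limits (rad/s): [1.89, 1.89, 2.57, 3.01, 3.01, 3.01].

INTERFACE

Orientations are given as [roll, pitch, yaw] about the fixed x, y, z axes, in that order (R = Rz(yaw) Ry(pitch) Rx(roll)).
In Python, from rig import * gives the robot as it stands.
- The arm moves only by the shell command python3 -m jog 'ROWS' [FORCE]. ROWS is JSON, a list of rows, each a list of 3 entries, a list of its own where there are three numbers: the opening, from 0 (shut) to 1 (fully open), then the shift along the tool's x, y, z in m, then the turn about the tool's z in rad. In form: [[jaw, [x, y, z], roll], ...]. A call has 1 to 12 rows; each row shifts and turns the commanded pose from where the row before left it, along the tool's axes as they then stand; what a row does not reach is not made up. A row lasts 1/12 s, in which the tool goes at most 41.7 mm and 7.16 degrees, less where a joint would pass 70% of its speed; a pose out of reach is approached as far as the arm can. A call is refused whole if a number of a shift passes 0.0417 or a number of a turn 0.125, either way. A call with a gripper value outside its range is refused whole. The fingers move at their own pace and stop on an object; FORCE is the grip in N (left out, the last holds). Time passes only in rows, so rows that do not move let the fingers close. It gives the time, the measured TCP pose, the force, the opening and the grip force at its end, in the units of the state.
- get_obs(): the state, without advancing time (a new reading comes with each control period).
- get_image(name): name is "scene" or "top"; returns a dict with "frame" (400x640x3 uint8, red, green, blue), "range_z" (400x640 float32, m along the optical axis (not along the pixel's ray), 0 where there is no reading), "fx", "fy", "cx", "cy" (pixels), "dist_coeffs" ([k1, k2, p1, p2, k3] as OpenCV has them; the pictures are not rectified), "xyz" and "rotation" of the camera in the world. Camera axes: x right, y down, z forward; pixel columns grow to the right and rows downward; lengths in m; the calibration is good to about 2 mm. A picture is of the moment at which its call begins.
- finish_job(): hands the job in; it is judged then, once.
The state is a dict: "time": time; "q": joint angles; "qd": joint speeds; "joint_torque": joint torques, N m; "tool_pos": TCP position; "tool_rot": TCP orientation; "contact_force": force on the tool from outside, world axes, zero at the start; "ft_torque": the same for the moment, N m; "opening": finger opening in m; "grip_force": force on a finger pad.
Only numpy, scipy, OpenCV 4.12 (cv2) and the standard library are available. Lean on these libraries where they do the work, as an engineer would, in place of code of your own. Each camera call takes 0.05 s, during which the arm holds its last target. There are 200 camera calls.

## Working session

There is one attempt and no reset: what is moved stays moved. The work goes in short steps, Python scripts to look and compute and a shell command to move; the robot and the scene stay as the last step left them, time stands still between calls to the robot, and variables do not carry over. Pictures are saved under pics/ and viewed, at most 10 in all, crops included, and the job is handed in when it is done.

```bash
ls; mkdir -p pics; python3 - <<'E'
from rig import *
import cv2,pickle
d={}
for n in("scene","top"):
    m=get_image(n); d[n]=m; cv2.imwrite(f"pics/{n}0.png",m["frame"][:,:,::-1])
    print(n,m["xyz"],m["rotation"],m["fx"],m["cx"],m["dist_coeffs"])
pickle.dump(d,open("d0.pkl","wb"))
print(get_obs())
E
```

```text
pics
scene [1.01066269 0.00513596 0.73285775] [-2.55735012  0.0039447   1.60940692] 400.4090494814371 318.97029042464504 [-0.09566493  0.          0.          0.          0.        ]
top [ 0.46532269 -0.02041237  0.83299941] [-2.97587818 -0.00474133 -1.56536646] 414.08873571240593 318.92613772458634 [-0.09897964  0.          0.          0.          0.        ]
{'time': 0.1, 'q': array([ 1.15947304e+00,  4.94140735e-01,  1.34604442e+00, -1.27142990e-05,
        1.30249556e+00, -9.54954363e-02]), 'qd': array([ 0.00094748,  0.00118041, -0.0025391 , -0.00084963, -0.00168567,
        0.00010126]), 'joint_torque': array([ 1.76782905e-03, -8.80234337e+01, -3.82550347e+01,  7.07237120e-02,
        4.84188565e-02, -3.61412148e-06]), 'tool_pos': array([0.19399343, 0.59378489, 0.21339403]), 'tool_rot': array([-3.14050839e+00, -9.15467116e-05,  2.82576813e+00]), 'contact_force': array([ 0.4585329 , -0.05257338, -0.52481558]), 'ft_torque': array([-0.03743363, -0.06003906, -0.01657588]), 'grip_force': 0.0, 'opening': 0.09113938305854632}
```

View pics/scene0.png

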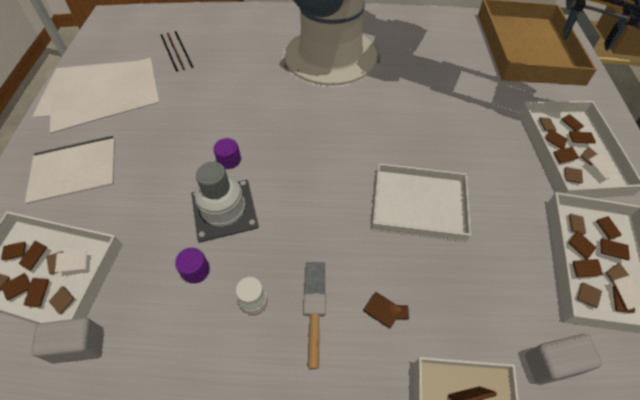

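View pics/top0.png

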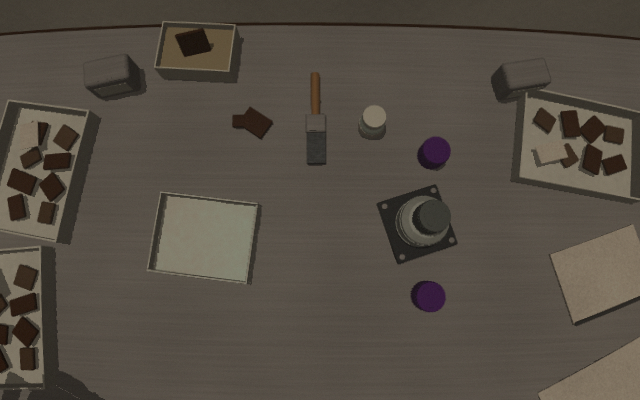

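The scene image shows the grey cap at (212,180) on the canister at (223,205), and the empty tray at (420,200). In the top image the cap's top face is at (432,216) and the tray at (205,238). The purple decoys sit beside the canister.

```bash
cat > h.py <<'E'
import numpy as np,cv2,pickle
from scipy.spatial.transform import Rotation as R
def cloud(m):
    h,w=m["range_z"].shape
    K=np.array([[m["fx"],0,m["cx"]],[0,m["fy"],m["cy"]],[0,0,1.]])
    u,v=np.meshgrid(np.arange(w,dtype=float),np.arange(h,dtype=float))
    p=cv2.undistortPoints(np.stack([u,v],-1).reshape(-1,1,2),K,np.array(m["dist_coeffs"])).reshape(h,w,2)
    ray=np.dstack([p,np.ones((h,w))])
    rot=np.array(m["rotation"]); Rm=rot if rot.shape==(3,3) else R.from_euler("xyz",rot).as_matrix()
    rw=ray@Rm.T
    return np.array(m["xyz"])+rw*m["range_z"][...,None], rw, np.array(m["xyz"])
def onplane(rw,o,u,v,z):
    r=rw[int(round(v)),int(round(u))]; return o+r*(z-o[2])/r[2]
E
python3 - <<'E'
from h import *
d=pickle.load(open("d0.pkl","rb"))
for n,c,t in(("scene",(212,180),(420,200)),("top",(432,216),(205,238))):
    m=d[n];P,rw,o=cloud(m)
    f=m["frame"].astype(int); rng=f.max(2)-f.min(2)
    vv,uu=np.mgrid[:400,:640]
    near=(abs(uu-c[0])<45)&(abs(vv-c[1])<45)&(m["range_z"]>0)
    z=P[...,2]
    s=near&(z>.115)&(rng<60)
    zt=np.median(z[s&(z>np.percentile(z[s],60))]); print(n,"top z",zt,np.percentile(z[s],[5,50,95]),s.sum())
    top=(near&(abs(z-zt)<.005)).astype(np.uint8)
    cs=max(cv2.findContours(top,0,2)[0],key=cv2.contourArea)
    e=cv2.fitEllipse(cs); print(" ellipse",e,"centre",onplane(rw,o,*e[0],zt))
    q=P[top>0]; c0,r=cv2.minEnclosingCircle(q[:,:2].astype(np.float32)); print(" circ",c0,r,q.mean(0))
    # canister foot
    ft=near&(abs(z-.010)<.004); print(" foot",cv2.minAreaRect(P[ft][:,:2].astype(np.float32)))
    nt=(abs(uu-t[0])<75)&(abs(vv-t[1])<65)
    rim=nt&(z>.024)&(z<.036); print(" tray rim",cv2.minAreaRect(P[rim][:,:2].astype(np.float32)),np.median(z[rim]))
    fl=nt&(z>.001)&(z<.008); print(" floor z",np.median(z[nt]), P[nt&(rng<60)&(abs(z-.004)<.003)&(f.sum(2)>330)].mean(0))
    print(" table",np.median(z[150:250,300:350]))
    h=cv2.cvtColor(m["frame"],cv2.COLOR_RGB2HSV); pu=((h[...,0]>130)&(h[...,0]<160)&(h[...,1]>100)).astype(np.uint8)
    for k in cv2.findContours(pu,0,2)[0]:
        if cv2.contourArea(k)>100:
            mk=np.zeros_like(pu);cv2.drawContours(mk,[k],-1,1,-1);q=P[mk>0];print(" purple",np.median(q,0),q[:,2].max())
E
```

```text
scene top z 0.13642566689494606 [0.1188823  0.13514341 0.13748208] 727
 ellipse ((209.9873809814453, 173.04306030273438), (22.877239227294922, 28.662717819213867), 70.47611999511719) centre [ 0.55720786 -0.22139445  0.13642567]
 circ (0.5545597076416016, -0.22215069830417633) 0.028931675478816032 [ 0.55640559 -0.22168793  0.13563851]
 foot ((0.5180417895317078, -0.2339422106742859), (0.19397492706775665, 0.12985846400260925), 18.25986671447754)
 tray rim ((0.5236523151397705, 0.20344091951847076), (0.20070908963680267, 0.16416491568088531), 83.80636596679688) 0.02813467522639579
 floor z 2.3571916343501087e-05 [0.51609481 0.20738352 0.00295997]
 table -0.0009947446895118839
 purple [ 0.70647302 -0.25029521  0.04785999] 0.7328577491652609
 purple [ 0.42695182 -0.22970904  0.04700367] 0.05258686640657717
top top z 0.13687158771794133 [0.12445455 0.13572403 0.13783417] 914
 ellipse ((434.3590393066406, 215.75714111328125), (30.90993309020996, 32.248783111572266), 142.48190307617188) centre [ 0.55250791 -0.21981314  0.13687159]
 circ (0.5537552237510681, -0.22096781432628632) 0.029056483879685402 [ 0.55310357 -0.22071891  0.13591733]
 foot ((0.5544139742851257, -0.22134608030319214), (0.12910237908363342, 0.13136135041713715), 18.119245529174805)
 tray rim ((0.5231367349624634, 0.2053643763065338), (0.20193178951740265, 0.1606782227754593), 83.55626678466797) 0.028539544755169066
 floor z 0.0007298939632716106 [0.52217274 0.20399652 0.0033129 ]
 table -0.0005764646051831801
 purple [ 0.41228918 -0.23156829  0.04847303] 0.8329994066297689
 purple [ 0.69493275 -0.25405186  0.04880689] 0.8329994066297689
```

Both views agree: cap axis at (0.5545, −0.221), top at z≈0.137, and tray centre at (0.523, 0.2045). Next I move above the cap.

```bash
cat > st.py <<'E'
from rig import *
import numpy as np,sys
o=get_obs(); y=o["tool_rot"][2]; p=o["tool_pos"]
X=np.array([np.cos(y),np.sin(y)]);Y=np.array([np.sin(y),-np.cos(y)])
f=o["contact_force"]
print("t",round(o["time"],2),"tcp",p.round(4),"rot",o["tool_rot"].round(4),"q1,6",o["q"][[0,5]].round(3),"F",f.round(2),"Ftool",(f[:2]@X).round(2),(f[:2]@Y).round(2),"M",o["ft_torque"].round(2),"open",round(o["opening"],4),"grip",round(o["grip_force"],1))
if len(sys.argv)>2:
    d=np.array([float(sys.argv[1]),float(sys.argv[2])])-p[:2]; print("shift tool x,y",(d@X).round(4),(d@Y).round(4))
E
python3 -m jog '[[1,[-0.0248,-0.0276,0],0],[1,[-0.0248,-0.0276,0],0],[1,[-0.0248,-0.0276,0],0],[1,[-0.0248,-0.0276,0],0],[1,[-0.0248,-0.0276,0],0],[1,[-0.0248,-0.0276,0],0],[1,[-0.0248,-0.0276,0],0],[1,[-0.0248,-0.0276,0],0],[1,[-0.0248,-0.0276,0],0],[1,[-0.0248,-0.0276,0],0],[1,[-0.0248,-0.0276,0],0],[1,[-0.0248,-0.0276,0],0]]' 30
python3 st.py 0.5545 -0.221
```

```text
time: 1.1
tool_pos: [0.3743, 0.1851, 0.2139]
tool_rot: [-3.142, -0.0, 2.826]
contact_force: [0.6, 0.9, 0.2]
opening: 0.091
grip_force: 0.0
t 1.1 tcp [0.3743 0.1851 0.2139] rot [-3.1416 -0.      2.826 ] q1,6 [ 0.316 -0.939] F [0.57 0.88 0.23] Ftool -0.26 1.02 M [ 0.04 -0.04 -0.01] open 0.091 grip 0.0
shift tool x,y -0.2973 -0.3302
```

```bash

python3 -m jog '[[1,[-0.0248,-0.0275,0],0],[1,[-0.0248,-0.0275,0],0],[1,[-0.0248,-0.0275,0],0],[1,[-0.0248,-0.0275,0],0],[1,[-0.0248,-0.0275,0],0],[1,[-0.0248,-0.0275,0],0],[1,[-0.0248,-0.0275,0],0],[1,[-0.0248,-0.0275,0],0],[1,[-0.0248,-0.0275,0],0],[1,[-0.0248,-0.0275,0],0],[1,[-0.0248,-0.0275,0],0],[1,[-0.0248,-0.0275,0],0]]' >/dev/null
python3 st.py 0.5545 -0.221
python3 -m jog '[[1,[0,0,0],0.12],[1,[0,0,0],0.12],[1,[0,0,0],0.12],[1,[0,0,0],0.12],[1,[0,0,0],0.12],[1,[0,0,0],0.12],[1,[0,0,0],0.12],[1,[0,0,0],0.12],[1,[0,0,0],0.12],[1,[0,0,0],0.12],[1,[0,0,0],0.12],[1,[0,0,0],0.12]]' >/dev/null
python3 -m jog '[[1,[0,0,0],0.12],[1,[0,0,0],0.12],[1,[0,0,0],0.12],[1,[0,0,0],0.12],[1,[0,0,0],0.12],[1,[0,0,0],0.12],[1,[0,0,0],0.12],[1,[0,0,0],0.12],[1,[0,0,0],0.12],[1,[0,0,0],0.12],[1,[0,0,0],0.12],[1,[0,0,0],0.12]]' >/dev/null
python3 -m jog '[[1,[0,0,0],0.12],[1,[0,0,0],0.12],[1,[0,0,0],0.12],[1,[0,0,0],0.12],[1,[0,0,0],0],[1,[0,0,0],0]]' >/dev/null
python3 st.py 0.5545 -0.221
```

```text
t 2.1 tcp [ 0.5547 -0.2211  0.2136] rot [ 3.1415e+00 -5.0000e-04  2.8256e+00] q1,6 [-0.479 -1.734] F [ 0.54 -0.29 -0.49] Ftool -0.6 -0.11 M [-0.    0.08 -0.01] open 0.0914 grip 0.0
shift tool x,y 0.0002 0.0
t 4.6 tcp [ 0.5544 -0.2192  0.2137] rot [ 3.1415e+00  5.0000e-04 -5.3030e-01] q1,6 [-0.477  1.624] F [-0.09 -0.21 -0.08] Ftool 0.03 0.23 M [0.06 0.19 0.01] open 0.0911 grip 0.0
shift tool x,y 0.001 0.0015
```

```bash
python3 -m jog '[[1,[0,0,0],0],[1,[0,0,0],0]]' >/dev/null
python3 st.py 0.5545 -0.221; python3 - <<'E'
from rig import *
import cv2,pickle
from h import *
for n in("scene","top"):
    m=get_image(n);pickle.dump(m,open(f"d1{n}.pkl","wb"));cv2.imwrite(f"pics/{n}1.png",cv2.resize(m["frame"][100:300,100:300] if n=="scene" else m["frame"][110:310,330:530],None,fx=3,fy=3)[:,:,::-1])
E
```

```text
t 4.77 tcp [ 0.5545 -0.2192  0.2138] rot [ 3.1416e+00  2.0000e-04 -5.3110e-01] q1,6 [-0.477  1.625] F [-0.76  0.43  0.36] Ftool -0.87 0.01 M [-0.    0.14  0.01] open 0.0911 grip 0.0
shift tool x,y 0.0009 0.0015
```

View pics/scene1.png

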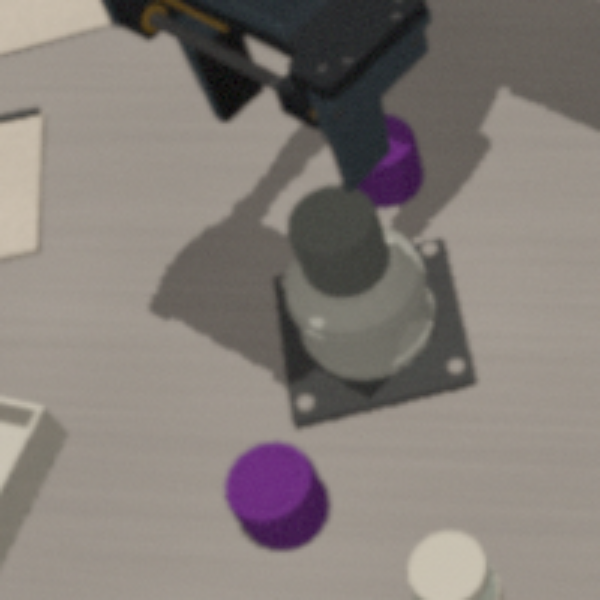

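The gripper hangs above the cap with its jaws straddling the axis, consistent with the numbers. I shift by 1.5 mm, descend and grip.

```bash
python3 -m jog '[[1,[0.0009,0.0015,0],0],[1,[0,0,0.015],0],[1,[0,0,0.015],0],[1,[0,0,0.015],0],[1,[0,0,0.015],0],[1,[0,0,0.015],0],[1,[0,0,0.014],0],[1,[0,0,0.014],0],[1,[0,0,0],0],[1,[0,0,0],0]]' >/dev/null
python3 st.py 0.5545 -0.221
python3 -m jog '[[0.7,[0,0,0],0],[0.65,[0,0,0],0],[0.62,[0,0,0],0],[0.61,[0,0,0],0],[0.6,[0,0,0],0],[0.6,[0,0,0],0]]' 3 >/dev/null;python3 st.py
python3 -m jog '[[0.5,[0,0,0],0],[0.4,[0,0,0],0],[0.3,[0,0,0],0],[0.3,[0,0,0],0]]' 3 >/dev/null; python3 st.py
```

```text
t 5.7 tcp [ 0.5542 -0.2209  0.1107] rot [ 3.1415e+00  1.3000e-03 -5.3370e-01] q1,6 [-0.479  1.625] F [ 0.1  -0.13  1.16] Ftool 0.15 0.06 M [-0.02  0.15  0.02] open 0.0914 grip 0.0
shift tool x,y 0.0003 -0.0001
t 6.2 tcp [ 0.5546 -0.2211  0.1112] rot [-3.1416e+00 -4.0000e-04 -5.3420e-01] q1,6 [-0.479  1.626] F [ 0.1  -0.29  0.82] Ftool 0.24 0.2 M [-0.05  0.15 -0.01] open 0.056 grip 3.0
t 6.53 tcp [ 0.5546 -0.2211  0.111 ] rot [ 3.1416e+00 -2.0000e-04 -5.3420e-01] q1,6 [-0.479  1.626] F [ 0.13 -0.14  2.13] Ftool 0.19 0.05 M [-0.03  0.15  0.05] open 0.0558 grip 3.0
```

```bash
python3 -m jog '[[0.3,[0,0,0],0],[0.3,[0,0,0],0],[0.3,[0,0,0],0],[0.3,[0,0,0],0]]' 30 >/dev/null; python3 st.py
python3 -m jog '[[0.3,[0,0,-0.0001],-0.06],[0.3,[0,0,-0.0001],-0.06],[0.3,[0,0,-0.0001],-0.06],[0.3,[0,0,-0.0002],-0.06],[0.3,[0,0,0],0]]' >/dev/null; python3 st.py
```

```text
t 6.87 tcp [ 0.5546 -0.2211  0.111 ] rot [ 3.1415e+00 -2.0000e-04 -5.3420e-01] q1,6 [-0.479  1.626] F [ 0.78 -0.82  2.34] Ftool 1.09 0.31 M [-0.14  0.17  0.01] open 0.0556 grip 30.0
t 7.28 tcp [ 0.5545 -0.221   0.1115] rot [-3.1415  0.     -0.2911] q1,6 [-0.479  1.383] F [-0.05 -0.23  1.94] Ftool 0.02 0.23 M [-0.04  0.14  0.04] open 0.0554 grip 30.0
```

```bash
python3 -m jog '[[0.3,[0,0,-0.0002],-0.12],[0.3,[0,0,-0.0002],-0.12],[0.3,[0,0,-0.0003],-0.12],[0.3,[0,0,-0.0002],-0.12],[0.3,[0,0,-0.0002],-0.12],[0.3,[0,0,-0.0003],-0.12],[0.3,[0,0,-0.0002],-0.12],[0.3,[0,0,-0.0002],-0.12],[0.3,[0,0,-0.0003],-0.12],[0.3,[0,0,-0.0002],-0.12]]' >/dev/null; python3 st.py; python3 - <<'E'
from rig import *
import pickle
from h import *
m=get_image("top");P,_,_=cloud(m);cv2.imwrite("pics/top2.png",cv2.resize(m["frame"][140:300,350:510],None,fx=3,fy=3)[:,:,::-1])
E
```

```text
t 8.12 tcp [ 0.5546 -0.221   0.1137] rot [ 3.1415e+00 -1.0000e-04  9.0930e-01] q1,6 [-0.479  0.182] F [0.63 0.04 2.24] Ftool 0.42 0.48 M [-0.17  0.01 -0.07] open 0.0557 grip 30.0
```

```bash
python3 -m jog '[[0.3,[0,0,0],0]]' >/dev/null; python3 st.py
```

```text
t 8.25 tcp [ 0.5545 -0.221   0.1137] rot [-3.1415  0.      0.9024] q1,6 [-0.479  0.189] F [0.18 1.18 2.3 ] Ftool 1.04 -0.58 M [-0.09  0.08  0.02] open 0.0553 grip 30.0
```

```bash
python3 -m jog '[[0.3,[0,0,-0.0002],-0.12],[0.3,[0,0,-0.0002],-0.12],[0.3,[0,0,-0.0003],-0.12],[0.3,[0,0,-0.0002],-0.12],[0.3,[0,0,-0.0002],-0.12],[0.3,[0,0,-0.0003],-0.12],[0.3,[0,0,-0.0002],-0.12],[0.3,[0,0,-0.0002],-0.12],[0.3,[0,0,-0.0003],-0.12],[0.3,[0,0,-0.0002],-0.12],[0.3,[0,0,-0.0002],-0.12],[0.3,[0,0,-0.0002],-0.12]]' >/dev/null; python3 st.py
python3 -m jog '[[0.3,[0,0,-0.0002],-0.12],[0.3,[0,0,-0.0002],-0.12],[0.3,[0,0,-0.0003],-0.12],[0.3,[0,0,-0.0002],-0.12],[0.3,[0,0,-0.0002],-0.12],[0.3,[0,0,-0.0003],-0.12],[0.3,[0,0,-0.0002],-0.12],[0.3,[0,0,-0.0002],-0.12],[0.3,[0,0,-0.0003],-0.12],[0.3,[0,0,-0.0002],-0.12],[0.3,[0,0,-0.0002],-0.12],[0.3,[0,0,0],0]]' >/dev/null; python3 st.py
```

```text
t 9.25 tcp [ 0.5544 -0.2208  0.1163] rot [ 3.1416e+00 -6.0000e-04  2.3451e+00] q1,6 [-0.479 -1.253] F [-0.36  1.64  2.76] Ftool 1.42 0.88 M [ 0.21  0.1  -0.04] open 0.0553 grip 30.0
t 10.25 tcp [ 0.5544 -0.2209  0.1189] rot [ 3.1414e+00 -2.0000e-04 -2.6166e+00] q1,6 [-0.479 -2.575] F [-1.63 -0.95  2.11] Ftool 1.88 -0.0 M [0.1  0.11 0.04] open 0.0553 grip 30.0
```

```bash
python3 -m jog '[[0.3,[0,0,-0.0002],-0.12],[0.3,[0,0,-0.0003],-0.12],[0.3,[0,0,0],0],[0.85,[0,0,0],0],[0.85,[0,0,0],0],[0.85,[0,0,0],0],[0.85,[0,0,0],0]]' >/dev/null; python3 st.py; python3 - <<'E'
from h import *
from rig import *
m=get_image("scene");P,rw,o=cloud(m);cv2.imwrite("pics/s3.png",cv2.resize(m["frame"][110:290,120:320],None,fx=3,fy=3)[:,:,::-1])
E
```

```text
t 10.83 tcp [ 0.5544 -0.221   0.1193] rot [ 3.1413e+00 -1.0000e-04 -2.3808e+00] q1,6 [-0.479 -2.811] F [-1.21  0.15  0.04] Ftool 0.77 0.94 M [0.05 0.11 0.01] open 0.0771 grip 0.0
```

View pics/s3.png

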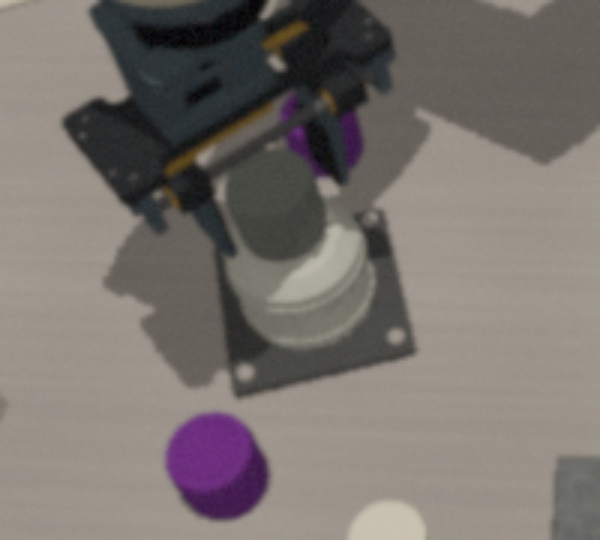

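The open fingers straddle the cap at crop (275,200), which is still on the neck and upright. I turn the wrist back, check the cap's height and regrip.

```bash
for i in 1; do
python3 -m jog '[[0.85,[0,0,0],0.121],[0.85,[0,0,0],0.121],[0.85,[0,0,0],0.121],[0.85,[0,0,0],0.121],[0.85,[0,0,0],0.121],[0.85,[0,0,0],0.121],[0.85,[0,0,0],0.121],[0.85,[0,0,0],0.121],[0.85,[0,0,0],0.121],[0.85,[0,0,0],0.121],[0.85,[0,0,0],0.121],[0.85,[0,0,0],0.121]]' >/dev/null
python3 -m jog '[[0.85,[0,0,0],0.121],[0.85,[0,0,0],0.121],[0.85,[0,0,0],0.121],[0.85,[0,0,0],0.121],[0.85,[0,0,0],0.121],[0.85,[0,0,0],0.121],[0.85,[0,0,0],0.121],[0.85,[0,0,0],0.121],[0.85,[0,0,0],0.121],[0.85,[0,0,0],0.121],[0.85,[0,0,0],0.121],[0.85,[0,0,0],0.121]]' >/dev/null
python3 -m jog '[[0.85,[0,0,0],0.121],[0.85,[0,0,0],0.121],[0.85,[0,0,0],0.121],[0.85,[0,0,0],0.121],[0.85,[0,0,0],0.121],[0.85,[0,0,0],0.121],[0.85,[0,0,0],0.121],[0.85,[0,0,0],0.121],[0.85,[0,0,0],0.121],[0.85,[0,0,0],0.121],[0.85,[0,0,0],0.121],[0.85,[0,0,0],0.121]]' >/dev/null
python3 -m jog '[[0.85,[0,0,0],0.121],[0.85,[0,0,0],0.121],[0.85,[0,0,0],0.121],[0.85,[0,0,0],0.121],[0.85,[0,0,0],0.121],[0.85,[0,0,0],0.121],[0.85,[0,0,0],0.121],[0.85,[0,0,0],0.121],[0.85,[0,0,0],0.121],[0.85,[0,0,0],0.121],[0.85,[0,0,0],0.121],[0.85,[0,0,0],0.121]]' >/dev/null
done
python3 -m jog '[[0.85,[0,0,0],0],[0.85,[0,0,0],0]]' >/dev/null
python3 st.py 0.5545 -0.221;python3 - <<'E'
from h import *
from rig import *
m=get_image("scene");P,rw,o=cloud(m)
f=m["frame"].astype(int); q=P[150:235,180:260].reshape(-1,3)
s=(np.hypot(q[:,0]-.5545,q[:,1]+.221)<.026)&(q[:,2]<.165)&(q[:,2]>.1); print(np.percentile(q[s,2],[50,80,90,95,99]))
E
```

```text
t 15.05 tcp [ 0.5545 -0.221   0.1194] rot [ 3.1416  0.     -1.8994] q1,6 [-0.479  2.991] F [-0.21 -0.91 -0.26] Ftool 0.93 -0.09 M [ 0.08  0.15 -0.02] open 0.0776 grip 0.0
shift tool x,y 0.0 0.0
[0.14429196 0.14520096 0.14561513 0.14597819 0.14656756]
```

```bash
python3 -m jog '[[0.6,[0,0,0],0],[0.3,[0,0,0],0],[0.3,[0,0,0],0],[0.3,[0,0,0],0],[0.3,[0,0,0],0]]' 3 >/dev/null; python3 -m jog '[[0.3,[0,0,0],0],[0.3,[0,0,0],0],[0.3,[0,0,0],0]]' 30 >/dev/null; python3 st.py
python3 -m jog '[[0.3,[0,0,-0.0005],0],[0.3,[0,0,0],0],[0.3,[0,0,0],0]]' >/dev/null; python3 st.py
python3 -m jog '[[0.3,[0,0,-0.0002],-0.12],[0.3,[0,0,-0.0002],-0.12],[0.3,[0,0,-0.0003],-0.12],[0.3,[0,0,0],0]]' >/dev/null; python3 st.py
```

```text
t 15.77 tcp [ 0.5546 -0.221   0.1194] rot [-3.1414 -0.     -1.902 ] q1,6 [-0.479  2.994] F [ 0.4   0.69 -0.35] Ftool -0.78 -0.15 M [ 0.11 -0.06 -0.02] open 0.0557 grip 30.0
t 16.02 tcp [ 0.5546 -0.221   0.1197] rot [ 3.1415 -0.     -1.9022] q1,6 [-0.479  2.994] F [ 3.05 -0.95 -5.59] Ftool -0.1 -3.2 M [-0.09 -0.4  -0.01] open 0.0553 grip 30.0
t 16.35 tcp [ 0.5541 -0.2208  0.1205] rot [ 3.1408e+00  4.0000e-04 -1.5356e+00] q1,6 [-0.479  2.627] F [-0.8   1.   -3.88] Ftool -1.02 0.77 M [0.11 0.13 0.15] open 0.0555 grip 30.0
```

```bash
python3 -m jog '[[0.3,[0,0,-0.0002],-0.1],[0.3,[0,0,-0.0002],-0.1],[0.3,[0,0,-0.0002],-0.1],[0.3,[0,0,0],0]]' >/dev/null; python3 st.py
python3 -m jog '[[0.3,[0,0,-0.0002],-0.1],[0.3,[0,0,-0.0002],-0.1],[0.3,[0,0,-0.0002],-0.1],[0.3,[0,0,0],0]]' >/dev/null; python3 st.py
```

```text
t 16.68 tcp [ 0.5541 -0.2208  0.121 ] rot [ 3.1409e+00  6.0000e-04 -1.2411e+00] q1,6 [-0.479  2.333] F [ 0.54 -0.16 -4.53] Ftool 0.33 -0.46 M [0.03 0.25 0.19] open 0.0553 grip 30.0
t 17.02 tcp [ 0.5543 -0.2209  0.1216] rot [ 3.1412e+00  5.0000e-04 -9.4320e-01] q1,6 [-0.479  2.035] F [-0.42 -0.15 -5.42] Ftool -0.13 0.43 M [0.04 0.21 0.19] open 0.0557 grip 30.0
```

Still threaded: total 5.41 rad, with a steady pull of about 5 N.

```bash
python3 -m jog '[[0.3,[0,0,-0.0002],-0.1],[0.3,[0,0,-0.0002],-0.1],[0.3,[0,0,-0.0002],-0.1],[0.3,[0,0,0],0]]' >/dev/null; python3 st.py
python3 -m jog '[[0.3,[0,0,-0.0002],-0.1],[0.3,[0,0,-0.0002],-0.1],[0.3,[0,0,0],0]]' >/dev/null; python3 st.py
```

```text
t 17.35 tcp [ 0.5543 -0.2209  0.1222] rot [ 3.1415e+00  5.0000e-04 -6.4450e-01] q1,6 [-0.479  1.736] F [-0.45  0.06 -5.72] Ftool -0.39 0.22 M [0.02 0.17 0.21] open 0.0552 grip 30.0
t 17.6 tcp [ 0.5544 -0.221   0.1227] rot [ 3.1415e+00  3.0000e-04 -4.4560e-01] q1,6 [-0.479  1.537] F [ 1.22 -0.95 -7.68] Ftool 1.51 0.33 M [-0.12  0.19  0.15] open 0.0559 grip 30.0
```

```bash
python3 -m jog '[[0.3,[0,0,-0.0002],-0.1],[0.3,[0,0,-0.0001],-0.1],[0.3,[0,0,0],0]]' >/dev/null; python3 st.py
```

```text
t 17.85 tcp [ 0.5544 -0.2209  0.123 ] rot [-3.1415e+00  3.0000e-04 -2.4610e-01] q1,6 [-0.479  1.338] F [-0.88  0.82 -6.21] Ftool -1.05 -0.58 M [-0.04  0.22  0.16] open 0.0552 grip 30.0
```

```bash
python3 -m jog '[[0.3,[0,0,-0.0002],-0.1],[0.3,[0,0,-0.0001],-0.1],[0.3,[0,0,0],0]]' >/dev/null; python3 st.py
```

```text
t 18.1 tcp [ 0.5546 -0.221   0.1234] rot [-3.1415 -0.     -0.0465] q1,6 [-0.479  1.138] F [-0.6  -0.14 -6.33] Ftool -0.59 0.17 M [-0.11  0.13  0.21] open 0.0552 grip 30.0
```

```bash
python3 -m jog '[[0.3,[0,0,-0.0002],-0.1],[0.3,[0,0,-0.0002],-0.1],[0.3,[0,0,0],0]]' >/dev/null; python3 st.py
```

```text
t 18.35 tcp [ 0.5546 -0.2211  0.1238] rot [ 3.1414 -0.      0.1533] q1,6 [-0.479  0.938] F [ 0.77 -0.41 -6.34] Ftool 0.7 0.52 M [-0.16  0.04  0.21] open 0.0554 grip 30.0
```

```bash
python3 -m jog '[[0.3,[0,0,-0.0002],-0.1],[0.3,[0,0,-0.0002],-0.1],[0.3,[0,0,0],0]]' >/dev/null; python3 st.py
```

```text
t 18.6 tcp [ 0.555  -0.2211  0.1248] rot [ 3.1408e+00 -9.0000e-04  3.5310e-01] q1,6 [-0.479  0.739] F [-0.01 -0.32  1.71] Ftool -0.12 0.3 M [-0.03  0.21 -0.01] open 0.0555 grip 30.0
```

The thread has run out at about 1.06 turns: the pull turned into an upward spring force and the torque is gone. I follow the cap up to the ledge.

```bash
python3 -m jog '[[0.3,[0,0,-0.001],0],[0.3,[0,0,-0.0008],0],[0.3,[0,0,0],0]]' >/dev/null; python3 st.py
```

```text
t 18.85 tcp [ 0.555  -0.2212  0.1265] rot [ 3.1409e+00 -8.0000e-04  3.5260e-01] q1,6 [-0.479  0.739] F [1.75 0.21 1.65] Ftool 1.71 0.41 M [-0.04 -0.15  0.04] open 0.0553 grip 30.0
```

```bash
python3 -m jog '[[0.3,[0,0,-0.0005],0],[0.3,[0,0,0],0]]' >/dev/null; python3 st.py
```

```text
t 19.02 tcp [ 0.5548 -0.2211  0.1267] rot [ 3.1411e+00 -5.0000e-04  3.5570e-01] q1,6 [-0.479  0.736] F [2.79 0.07 2.01] Ftool 2.64 0.9 M [-0.09 -0.22 -0.02] open 0.056 grip 30.0
```

```bash
python3 -m jog '[[0.3,[0,0,-0.0004],0],[0.3,[0,0,0],0]]' >/dev/null; python3 st.py
```

```text
t 19.18 tcp [ 0.5547 -0.2211  0.127 ] rot [ 3.1414e+00 -2.0000e-04  3.5700e-01] q1,6 [-0.479  0.734] F [ 2.27 -0.03  2.63] Ftool 2.12 0.82 M [-0.12 -0.18  0.02] open 0.0556 grip 30.0
```

```bash
python3 -m jog '[[0.3,[0,0,-0.0005],0],[0.3,[0,0,0],0],[0.3,[0,0,0],0]]' >/dev/null; python3 st.py
```

```text
t 19.43 tcp [ 0.5545 -0.221   0.1274] rot [ 3.1416 -0.      0.3576] q1,6 [-0.479  0.734] F [ 2.11 -0.43  1.14] Ftool 1.83 1.14 M [-0.13 -0.17  0.01] open 0.0553 grip 30.0
```

```bash
python3 -m jog '[[0.3,[0,0,-0.0004],0],[0.3,[0,0,0],0],[0.3,[0,0,0],0]]' >/dev/null; python3 st.py
```

```text
t 19.68 tcp [ 0.5545 -0.221   0.1278] rot [3.1416 0.     0.3577] q1,6 [-0.479  0.734] F [ 0.9  -1.33  1.7 ] Ftool 0.38 1.56 M [-0.15 -0.09  0.03] open 0.0555 grip 30.0
```

```bash
python3 -m jog '[[0.3,[0,0,-0.0004],0],[0.3,[0,0,0],0],[0.3,[0,0,0],0]]' >/dev/null; python3 st.py
```

```text
t 19.93 tcp [ 0.5545 -0.221   0.1281] rot [-3.1415e+00  2.0000e-04  3.5780e-01] q1,6 [-0.479  0.734] F [ 1.77 -0.49  0.31] Ftool 1.49 1.08 M [-0.26 -0.16 -0.  ] open 0.0556 grip 30.0
```

```bash
python3 -m jog '[[0.3,[0,0,-0.0003],0],[0.3,[0,0,0],0],[0.3,[0,0,0],0]]' >/dev/null; python3 st.py
```

```text
t 20.18 tcp [ 0.5544 -0.2209  0.1283] rot [-3.1413e+00  2.0000e-04  3.5780e-01] q1,6 [-0.479  0.734] F [ 2.95 -1.54 -2.82] Ftool 2.22 2.48 M [-0.3  -0.21  0.06] open 0.0555 grip 30.0
```

```bash
python3 -m jog '[[0.3,[0,0,-0.0002],0],[0.3,[0,0,0],0],[0.3,[0,0,0],0]]' >/dev/null; python3 st.py
```

```text
t 20.43 tcp [ 0.5544 -0.221   0.1285] rot [-3.1413e+00  3.0000e-04  3.5780e-01] q1,6 [-0.479  0.734] F [ 3.39 -1.   -5.87] Ftool 2.82 2.13 M [-0.41 -0.29 -0.03] open 0.0555 grip 30.0
```

On the ledge with about 6 N of pull. I turn level in 0.2 rad steps.

```bash
python3 -m jog '[[0.3,[0,0,0],-0.1],[0.3,[0,0,0],-0.1],[0.3,[0,0,0],0]]' >/dev/null; python3 st.py
```

```text
t 20.68 tcp [ 0.554  -0.2207  0.1285] rot [-3.1406e+00  6.0000e-04  5.6310e-01] q1,6 [-0.479  0.528] F [-0.15  0.43 -3.82] Ftool 0.1 -0.44 M [-0.04  0.13  0.04] open 0.0556 grip 30.0
```

```bash
python3 -m jog '[[0.3,[0,0,0],-0.1],[0.3,[0,0,0],-0.1],[0.3,[0,0,0],0]]' >/dev/null; python3 st.py
```

```text
t 20.93 tcp [ 0.5542 -0.2208  0.1285] rot [-3.1408e+00  3.0000e-04  7.5970e-01] q1,6 [-0.479  0.332] F [ 1.41  0.51 -5.28] Ftool 1.37 0.6 M [-0.08  0.02  0.08] open 0.0558 grip 30.0
```

```bash
python3 -m jog '[[0.3,[0,0,0],-0.1],[0.3,[0,0,0],-0.1],[0.3,[0,0,0],0]]' >/dev/null; python3 st.py
```

```text
t 21.18 tcp [ 0.5544 -0.2209  0.1287] rot [-3.1413e+00  1.0000e-04  9.5750e-01] q1,6 [-0.479  0.134] F [ 0.71 -0.83 -5.03] Ftool -0.27 1.06 M [-0.17  0.06  0.06] open 0.0559 grip 30.0
```

```bash
python3 -m jog '[[0.3,[0,0,0],-0.1],[0.3,[0,0,0],-0.1],[0.3,[0,0,0],0]]' >/dev/null; python3 st.py
```

```text
t 21.43 tcp [ 0.5545 -0.221   0.129 ] rot [ 3.1414 -0.      1.1559] q1,6 [-0.479 -0.064] F [-0.08  0.19  1.27] Ftool 0.14 -0.15 M [-0.09  0.13 -0.  ] open 0.0553 grip 30.0
```

The pull has vanished and the cap stepped up, so it is in the slots. I stop turning and lift straight.

```bash
python3 -m jog '[[0.3,[0,0,-0.0005],0],[0.3,[0,0,-0.0005],0],[0.3,[0,0,0],0]]' >/dev/null; python3 st.py
```

```text
t 21.68 tcp [ 0.5546 -0.221   0.13  ] rot [ 3.1414 -0.      1.1533] q1,6 [-0.479 -0.062] F [0.16 0.87 2.31] Ftool 0.86 -0.2 M [-0.01  0.09 -0.01] open 0.0559 grip 30.0
```

```bash
python3 -m jog '[[0.3,[0,0,-0.001],0],[0.3,[0,0,-0.001],0],[0.3,[0,0,-0.001],0],[0.3,[0,0,-0.001],0]]' >/dev/null; python3 st.py
python3 -m jog '[[0.3,[0,0,-0.002],0],[0.3,[0,0,-0.002],0],[0.3,[0,0,-0.002],0],[0.3,[0,0,-0.002],0],[0.3,[0,0,-0.002],0],[0.3,[0,0,-0.002],0]]' >/dev/null; python3 st.py 0.523 0.2045
```

```text
t 22.02 tcp [ 0.5546 -0.221   0.1338] rot [ 3.1416 -0.      1.1571] q1,6 [-0.479 -0.066] F [-0.64  0.15  1.52] Ftool -0.12 -0.65 M [-0.04  0.03 -0.02] open 0.0558 grip 30.0
t 22.52 tcp [ 0.5544 -0.221   0.1458] rot [-3.1413e+00  1.0000e-04  1.1578e+00] q1,6 [-0.479 -0.066] F [ 0.56  0.25 -0.83] Ftool 0.45 0.41 M [-0.07  0.09 -0.03] open 0.0552 grip 30.0
shift tool x,y 0.3771 -0.1995
```

```bash
python3 -m jog '[[0.3,[0,0,-0.005],0],[0.3,[0,0,-0.01],0],[0.3,[0,0,-0.01],0],[0.3,[0,0,-0.01],0],[0.3,[0,0,-0.01],0],[0.3,[0,0,-0.01],0],[0.3,[0,0,-0.01],0],[0.3,[0,0,-0.005],0],[0.3,[0,0,0],0],[0.3,[0,0,0],0]]' >/dev/null; python3 st.py 0.523 0.2045
python3 -m jog '[[0.3,[0.015,-0.0079,0],0],[0.3,[0.0314,-0.0166,0],0],[0.3,[0.0314,-0.0166,0],0],[0.3,[0.0314,-0.0166,0],0],[0.3,[0.0314,-0.0166,0],0],[0.3,[0.0314,-0.0166,0],0],[0.3,[0.0314,-0.0166,0],0],[0.3,[0.0314,-0.0166,0],0],[0.3,[0.0314,-0.0166,0],0],[0.3,[0.0314,-0.0166,0],0],[0.3,[0.0314,-0.0166,0],0],[0.3,[0.0314,-0.0166,0],0]]' >/dev/null
python3 -m jog '[[0.3,[0.0155,-0.0082,0],0],[0.3,[0,0,0],0],[0.3,[0,0,0],0],[0.3,[0,0,0],0]]' >/dev/null; python3 st.py 0.523 0.2045
python3 - <<'E'
from h import *
from rig import *
m=get_image("scene");cv2.imwrite("pics/s4.png",cv2.resize(m["frame"][90:290,320:540],None,fx=3,fy=3)[:,:,::-1])
E
```

```text
t 23.35 tcp [ 0.5545 -0.221   0.2158] rot [3.1414 0.     1.1578] q1,6 [-0.479 -0.066] F [ 0.11 -0.11 -0.57] Ftool -0.05 0.14 M [-0.05  0.05  0.01] open 0.0559 grip 30.0
shift tool x,y 0.3771 -0.1997
t 24.68 tcp [0.5229 0.2027 0.2152] rot [-3.1409e+00  9.0000e-04  1.1581e+00] q1,6 [0.264 0.676] F [-0.77 -1.08 -0.94] Ftool -1.3 -0.28 M [-0.13  0.08  0.  ] open 0.0554 grip 30.0
shift tool x,y 0.0016 -0.0006
```

View pics/s4.png

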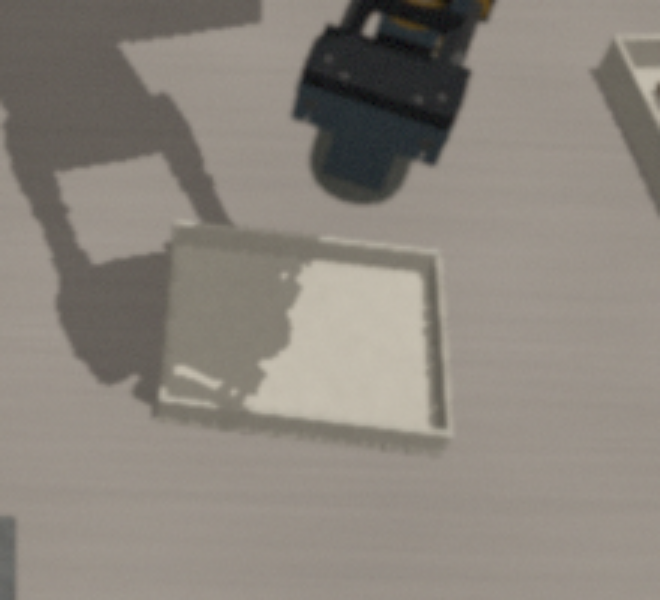

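The cap is held level at crop (360,180) over the tray centred at crop (305,335), and the offset between them is parallax. I lower it.

```bash
python3 -m jog '[[0.3,[0.0015,0,0.01],0],[0.3,[0,0,0.02],0],[0.3,[0,0,0.02],0],[0.3,[0,0,0.02],0],[0.3,[0,0,0.02],0],[0.3,[0,0,0.02],0],[0.3,[0,0,0.02],0],[0.3,[0,0,0.02],0],[0.3,[0,0,0.015],0],[0.3,[0,0,0.01],0],[0.3,[0,0,0.006],0],[0.3,[0,0,0],0]]' >/dev/null; python3 -m jog '[[0.3,[0,0,0.001],0],[0.3,[0,0,0],0],[0.3,[0,0,0],0]]' >/dev/null; python3 st.py 0.523 0.2045
```

```text
t 25.98 tcp [0.5245 0.2045 0.0345] rot [ 3.1405e+00 -9.0000e-04  1.1578e+00] q1,6 [0.266 0.679] F [ 0.19 -0.03 -0.8 ] Ftool 0.05 0.18 M [-0.11  0.1   0.  ] open 0.0555 grip 30.0
shift tool x,y -0.0006 -0.0014
```

```bash
python3 -m jog '[[0.3,[0,0,0.001],0],[0.3,[0,0,0.001],0],[0.3,[0,0,0.001],0],[0.3,[0,0,0],0],[0.3,[0,0,0],0]]' >/dev/null; python3 st.py
```

```text
t 26.4 tcp [0.524  0.2044 0.0307] rot [-3.1415e+00  1.0000e-04  1.1578e+00] q1,6 [0.266 0.679] F [ 0.09 -0.06 -0.13] Ftool -0.02 0.11 M [-0.08  0.07  0.01] open 0.0556 grip 30.0
```

```bash
python3 -m jog '[[0.3,[0,0,0.001],0],[0.3,[0,0,0.001],0],[0.3,[0,0,0],0],[0.3,[0,0,0],0]]' >/dev/null; python3 st.py
```

```text
t 26.73 tcp [0.524  0.2044 0.0286] rot [-3.1415e+00  1.0000e-04  1.1577e+00] q1,6 [0.266 0.679] F [-0.37 -0.22 -0.77] Ftool -0.35 -0.25 M [-0.06  0.08 -0.01] open 0.0557 grip 30.0
```

```bash
python3 -m jog '[[0.3,[0,0,0.0005],0],[0.3,[0,0,0.0005],0],[0.3,[0,0,0],0],[0.3,[0,0,0],0]]' >/dev/null; python3 st.py
```

```text
t 27.07 tcp [0.524  0.2044 0.0278] rot [ 3.1415e+00 -1.0000e-04  1.1578e+00] q1,6 [0.266 0.679] F [-0.21 -0.04  0.41] Ftool -0.13 -0.18 M [-0.1   0.15 -0.02] open 0.0556 grip 30.0
```

Starting to touch.

```bash
python3 -m jog '[[0.3,[0,0,0.0005],0],[0.3,[0,0,0],0],[0.3,[0,0,0],0]]' >/dev/null; python3 st.py
```

```text
t 27.32 tcp [0.5241 0.2044 0.0277] rot [ 3.1413e+00 -2.0000e-04  1.1578e+00] q1,6 [0.266 0.679] F [-2.43 -1.35 10.37] Ftool -2.21 -1.68 M [-0.18  0.6   0.04] open 0.0557 grip 30.0
```

```bash
python3 -m jog '[[0.3,[0,0,-0.0004],0],[0.3,[0,0,0],0]]' 10 >/dev/null; python3 st.py
python3 -m jog '[[0.65,[0,0,0],0],[0.8,[0,0,0],0],[1,[0,0,0],0],[1,[0,0,0],0],[1,[0,0,0],0],[1,[0,0,0],0]]' 3 >/dev/null; python3 st.py
python3 -m jog '[[1,[0,0,-0.005],0],[1,[0,0,-0.01],0],[1,[0,0,-0.015],0],[1,[0,0,-0.03],0],[1,[0,0,-0.035],0],[1,[0,0,-0.035],0],[1,[0,0,-0.035],0],[1,[-0.035,0,0],0],[1,[-0.035,0,0],0],[1,[-0.035,0,0],0],[1,[0,0,0],0],[1,[0,0,0],0]]' >/dev/null; python3 st.py
python3 - <<'E'
from h import *
from rig import *
for n in ("top","scene"):
    m=get_image(n);P,rw,o=cloud(m);z=P[...,2]
    s=(np.hypot(P[...,0]-.523,P[...,1]-.2045)<.06)&(z>.045)&(z<.06)
    if s.sum()>50: print(n,"cap",np.median(P[s],0).round(4),cv2.minEnclosingCircle(P[s][:,:2].astype(np.float32)),z[s].std(),s.sum())
    cv2.imwrite(f"pics/{n}5.png",m["frame"][:,:,::-1])
E
```

```text
t 27.48 tcp [0.5241 0.2044 0.0277] rot [ 3.1415e+00 -1.0000e-04  1.1578e+00] q1,6 [0.266 0.679] F [-1.1   0.32  4.27] Ftool -0.15 -1.14 M [-0.1   0.24 -0.03] open 0.0558 grip 10.0
t 27.98 tcp [0.524  0.2044 0.0276] rot [-3.1415  0.      1.1578] q1,6 [0.266 0.679] F [-0.93  0.54 -0.46] Ftool 0.12 -1.07 M [-0.11  0.09  0.04] open 0.0891 grip 0.0
t 28.98 tcp [0.4814 0.107  0.1937] rot [ 3.1408e+00 -4.0000e-04  1.1555e+00] q1,6 [0.098 0.513] F [0.58 0.53 0.33] Ftool 0.72 0.32 M [-0.06  0.1  -0.  ] open 0.0911 grip 0.0
scene cap [0.5268 0.2007 0.0523] ((0.5241994261741638, 0.2012840062379837), 0.02977670170366764) 0.0019337207231183281 501
```

View pics/scene5.png

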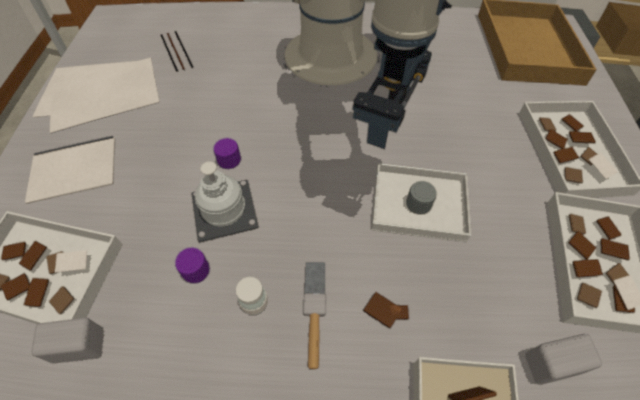

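The cap stands upright in the middle of the tray at (421,198), with its top at z≈0.053. The arm is clear and the other objects have not moved.

```bash
python3 -c "
from rig import *
print(finish_job())"
```

```text
the job is handed in; nothing more can be done
None
```

The cap is unscrewed and standing upright, released, near the centre of the white tray; nothing else appeared to have moved in the last picture, and the job is handed in (no verdict was returned).

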